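# Hook the strainer out of the sink's clay trap

## Robot

A 7-joint arm with a two-finger parallel gripper is mounted at the origin on the work surface. World frame = base frame: x ahead of the robot, y to its left, z up, the work surface at z = 0. Lengths are in m, angles in degrees, forces in N, time in s.
With the tool pointing down it reaches from about 0.4 to 0.9 m from the base axis. Payload 5.6 kg.
Tool frame: the origin (TCP) lies midway between the tips of the shut fingers; the grasp point (between the pads) lies 19 mm behind it; z points along the fingers, y is the line along which they close (so a half turn about z gives the same grasp; the last joint's range is limited). The gripper opens to 92 mm and grips with 3 to 60 N. Pads are 20 mm wide; open, the fingers measure 128 mm over their backs; the gripper's body (75 mm by 189 mm) begins 69 mm behind the grasp point.
Start: joints at [60.905, 26.786, -0.665, 91.828, 0.344, 61.387, -3.226], TCP at [0.291, -0.581, 0.215] pointing down, gripper open.
Joint ranges: [-144.91, 144.91], [-17.63, 115.5], [-89.93, 88.59], [15.96, 139.68], [-74.01, 254.01], [8.47, 105.57], [-167.45, 167.45]. Speed limits (degrees/s): [147.25, 147.25, 180, 180, 180, 180, 180].

## Interface

Orientations are given as [roll, pitch, yaw] about the fixed x, y, z axes, in that order (R = Rz(yaw) Ry(pitch) Rx(roll)).
In Python, from plant import robot, viewer, sign_off gives the robot as it stands. The module is installed in compiled form; this text tells all that it offers.
- The arm moves only by the tool servo_tool, never from a script. Its argument "increments" is a list of rows, each a list of 7 numbers: the turn, a rotation vector about the world's x, y, z in degrees, then the shift along the world's x, y, z in mm, then the finger opening in mm, from 0 to 91.9. A call has 1 to 20 rows; each row shifts and turns the commanded pose from where the row before left it; what a row does not reach is not made up. A row lasts 1/12 s, in which the tool goes at most 41.7 mm and 7.16 degrees, less where a joint would pass 70% of its speed; a pose out of reach is approached as far as the arm can. A call with a gripper value outside its range is refused whole. The fingers move at their own pace and stop on an object; the grip force is fixed at half the most. Time passes only in rows, so rows that do not move let the fingers close. It gives the time, the measured TCP pose, the force, the opening and the grip force at its end, in the units of the state.
- robot.observe(): the state, without advancing time (a new reading comes with each control period).
- viewer.read_camera(name): name is "scene" or "side" or "wrist"; returns the picture (420x560x3 uint8, red, green, blue); there is no depth.
- viewer.camera_params(name): a dict with "fx", "fy", "cx", "cy" (pixels), "k1" (the pictures are not rectified: a ray, as slopes to the right and down, at radius r is drawn at 1 + k1 r^2 times it, then the intrinsics apply), "extrinsics" (4x4, takes a point from camera to world coordinates). Camera axes: x right, y down, z forward; pixel columns grow to the right and rows downward; lengths in m; the calibration is good to about 2 mm. A picture is of the moment at which its call begins: read the wrist's pose just before it. camera_params takes no time and is no camera call; for the wrist camera it gives the pose at the moment of the call.
- sign_off(): hands the job in; it is judged then, once.
The state is a dict: "clock": time; "joint_pos": joint angles; "qd": joint speeds; "joint_torque": joint torques, N m; "position": TCP position; "orientation": TCP orientation; "ft_force": force on the tool from outside, world axes, zero at the start; "ft_torque": the same for the moment, N m; "width": finger opening in m; "grip_force": force on a finger pad.
Only numpy, scipy, OpenCV 4.12 (cv2) and the standard library are available. Lean on these libraries where they do the work, as an engineer would, in place of code of your own. Each camera call takes 0.05 s, during which the arm holds its last target. There are 200 camera calls.

## Task

Take the red-handled hook from its stand, reach down into the open clay trap with it, catch the strainer by its loose wire bail and draw it up out of its seal and clear of the trap. Stand the strainer upright in the blue wash tray, gently, unhook it, and hang the hook back in its stand. Touch the strainer only with the hook, never force the hook against the strainer, its bail or the trap, and leave the cap, the jar and the brush alone.

Things in the scene. Friction and masses are not known exactly. Their poses are not given: they have to be found in the camera images.
- trap: Clay trap: upright white PVC pot fixed to the bench, open on top (its grey screw cap is off). Bore 78 mm, wall 4 mm, rim 150 mm above the bench, inner floor 8 mm above it; round foot 120 mm across. Two pipe stubs stick out along its own +y and -y, to 88 mm from the axis, none higher than 128 mm. Origin: on the axis at bench level; z up.
- trap_mouth (a point): Centre of the trap's open mouth, level with the rim, 150 mm above the trap's origin.
- strainer: Strainer at the trap's bottom: perforated steel drum 68 mm across, 24 mm tall, flat top, 0.19 to 0.29 kg, standing on the inner floor. A springy rubber lip seal round its lower 13 mm holds it; some 5 to 12 N of straight upward pull frees it. Origin: centre of its underside, z up. Two lugs at x = +-26 mm stand 9 mm above the top; a wire bail is pivoted on them.
- bail_pivot (a point): Middle of the bail's pivot axis (the strainer's x axis), 6 mm above the strainer's flat top. Orange U-shaped bail, wire 5 mm: legs at x = +-22 mm, crossbar parallel to x, axis 22 mm from the pivot. It swings freely and has mostly flopped to +y or -y, at most 60 deg from upright: bar then 19 mm to that side, 17 mm above the top, 14 mm free below. Its side is not measured: look or feel.
- hook: Strainer hook, hanging upright, 0.09 kg. Origin: on the rod's axis at the underside of its round collar (32 mm across, 5 mm thick). Above the collar a square red handle, 20 mm by 20 mm, sides along its own x and y, from 5 to 51 mm above the origin. Below it a straight steel rod, 6 mm thick, down to the bend 121 mm below the origin. z up.
- hook_bend (a point): The hook's bend: on the rod's axis, 121 mm below the hook's origin. From here the 6 mm rod runs 21 mm along the hook's own +x, then its tip turns up. Underside 3 mm below this point, tip's top 8 mm above it, farthest point of the tip 26 mm from the rod's axis; free gap between rod and tip about 15 mm.
- stand: Hook stand, fixed: blue base and post with a level steel fork, top 200 mm above the bench. Origin: at bench level under the hanging rod. The fork's slot, 12 mm wide, runs along the stand's x; its tines, 6 mm thick, reach 24 mm from the origin towards -x, where it is open; it is closed 10 mm past the origin on +x. Post from x = 55 mm. Base 110 mm square, 12 mm thick, x = -20 to 90 mm.
- stand_slot (a point): Hanging place of the hook: on the fork's top, over the stand's origin, 200 mm up. The hook's origin rests here, the collar on both tines.
- tray: Blue open wash tray, fixed, 200 mm along its own x, 170 mm along y, 30 mm high, walls and floor 5 mm thick. Origin: centre of its underside, z up.
- cap: Bystander: the trap's grey screw cap lying on the bench, 98 mm across, 32 mm high. Origin: centre of its underside.
- jar: Bystander: yellow glaze jar with a white lid, 66 mm across, 85 mm high. Origin: centre of its underside.
- brush: Bystander: brush about 200 mm long, lying on the bench along its own x. Origin: centre of its underside.

How it is judged (in metres and radians):
On the way, in this order (a step that is already met when the one before it is completed fails the run):
1. the strainer hangs on the hook, clear above the trap's rim, untouched by the gripper (height (world z) of strainer above 0.152 m and contact force between hook and strainer above 0.8 N and contact force between the arm and strainer below 0.3 N), for 0.2 s.
2. the strainer stands upright on the tray's floor, off the hook (z of strainer in the frame of tray below 0.01 m and x of strainer in the frame of tray between -0.07 and 0.07 m and y of strainer in the frame of tray between -0.055 and 0.055 m and angle between strainer's own z axis and vertical below 0.12 rad and contact force between hook and strainer below 0.2 N), for 0.2 s.
At the end, for the whole second after the job is handed in: The strainer stands upright (within 7 degrees) and still on the floor of the wash tray, wholly inside its walls, and the hook hangs in the fork of its stand on its collar (between 18 mm before and 12 mm beyond its place along the slot, within 9 degrees of upright), still; nothing is held (z of strainer in the frame of tray below 0.01 m and x of strainer in the frame of tray between -0.07 and 0.07 m and y of strainer in the frame of tray between -0.055 and 0.055 m and angle between strainer's own z axis and vertical below 0.12 rad and linear speed of strainer below 0.02 m/s and z of hook in the frame of stand between 0.196 and 0.206 m and x of hook in the frame of stand between -0.018 and 0.012 m and angle between hook's own z axis and vertical below 0.15 rad and linear speed of hook below 0.05 m/s); the robot touches nothing.
It fails at once if the hook presses or pulls on the strainer or its bail with more than 40 N (contact force between hook and strainer above 40 N).
It fails at once if the hook is forced against the trap with more than 40 N (contact force between hook and trap above 40 N).
It fails at once if the arm or its fingers touch the strainer (contact force between any of the arm, the fingers and strainer above 1 N).
It fails at once if the strainer is dropped or banged down into the tray (more than 40 N) (contact force between strainer and tray above 40 N).
It fails at once if the cap, the jar or the brush is disturbed (distance of any of cap, jar, brush from where it was at the start of the episode above 0.02 m).
It also fails if it takes over 72 s, if anything falls off the work surface, if the arm or the gripper's body presses on something with over 40 N, if the wrist force passes 120 N, or if a joint passes its speed limit or range.

## Working session

There is one attempt and no reset: what is moved stays moved. The work goes in short steps, Python scripts to look and compute and a tool call to move; the robot and the scene stay as the last step left them, time stands still between calls to the robot, and variables do not carry over. Pictures are saved under pics/ and viewed, at most 10 in all, crops included, and the job is handed in when it is done.

Besides the shell and the picture viewer there is one more tool, called after "Emit:" as a command line: name --pt "numbers of a row" for each row, then --argument value for the rest. servo_tool: Moves the arm, as the interface text tells. Its arguments: {"type":"object","properties":{"increments":{"type":"array","items":{"type":"array","items":{"type":"number"}}}},"required":["increments"]}

```bash
mkdir -p pics; cat > h.py <<'E'
import numpy as np, cv2
from plant import robot, viewer, sign_off
def ray(cam,u,v):
    p=viewer.camera_params(cam) if isinstance(cam,str) else cam
    K=np.array([[p['fx'],0,p['cx']],[0,p['fy'],p['cy']],[0,0,1.]])
    xy=cv2.undistortPoints(np.array([[[u,v]]],float),K,np.array([p['k1'],0,0,0.]))[0,0]
    T=np.array(p['extrinsics']); d=T[:3,:3]@np.array([xy[0],xy[1],1]); return T[:3,3],d
def onz(cam,u,v,z):
    o,d=ray(cam,u,v); return o+d*(z-o[2])/d[2]
def proj(cam,P):
    p=viewer.camera_params(cam) if isinstance(cam,str) else cam
    T=np.array(p['extrinsics']); c=T[:3,:3].T@(np.array(P)-T[:3,3]); x,y=c[:2]/c[2]; s=1+p['k1']*(x*x+y*y)
    return np.array([p['fx']*x*s+p['cx'],p['fy']*y*s+p['cy']])
def tri(c1,uv1,c2,uv2):
    A=np.zeros((3,3));b=np.zeros(3)
    for c,uv in((c1,uv1),(c2,uv2)):
        o,d=ray(c,*uv);d=d/np.linalg.norm(d);M=np.eye(3)-np.outer(d,d);A+=M;b+=M@o
    return np.linalg.solve(A,b)
def snap(cam,fn):
    im=viewer.read_camera(cam); cv2.imwrite('pics/'+fn,im[:,:,::-1]); return im
E
python3 - <<'E'
from h import *
for c in('scene','side'):
    snap(c,c+'0.png'); p=viewer.camera_params(c); print(c,p['fx'],p['k1'],np.round(p['extrinsics'],3).tolist())
s=robot.observe();print({k:np.round(v,3).tolist() for k,v in s.items()})
E
```

```text
scene 449.15493391877374 0.039606733765847446 [[-0.506, 0.739, -0.445, 1.005], [0.863, 0.424, -0.275, 0.243], [-0.015, -0.523, -0.852, 0.877], [0.0, 0.0, 0.0, 1.0]]
side 531.9640085379357 -0.13831321224077162 [[-0.945, -0.191, 0.264, 0.318], [-0.325, 0.596, -0.734, 0.874], [-0.017, -0.78, -0.625, 0.875], [0.0, 0.0, 0.0, 1.0]]
{'clock': 0.1, 'joint_pos': [60.904, 26.831, -0.664, 91.875, 0.343, 61.388, -3.225], 'qd': [0.074, -0.165, -0.081, -0.094, 0.048, 0.016, 0.03], 'joint_torque': [0.001, -52.164, -0.012, -24.436, -0.057, 0.014, 0.0], 'position': [0.291, -0.581, 0.214], 'orientation': [-179.908, 0.006, 26.629], 'ft_force': [-0.099, 0.535, -0.794], 'ft_torque': [0.049, 0.002, 0.039], 'grip_force': 0.0, 'width': 0.092}
```

View pics/scene0.png

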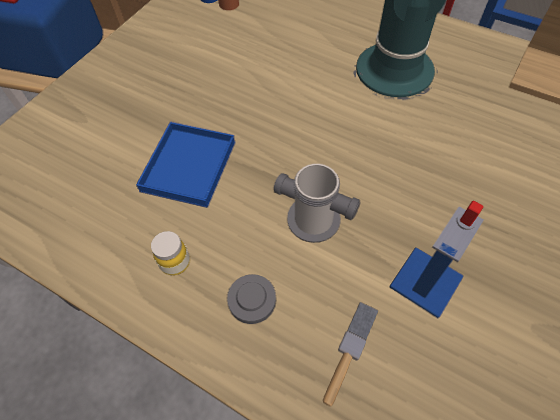

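View pics/side0.png

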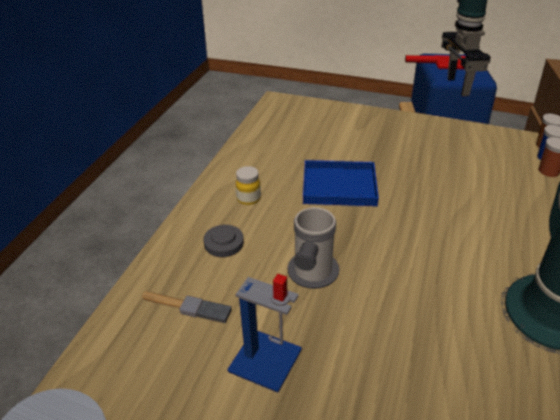

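```bash
python3 - <<'E'
from h import *
S=cv2.imread('pics/scene0.png');D=cv2.imread('pics/side0.png')
def comps(im,lo,hi,lo2=None,hi2=None,amin=40):
    h=cv2.cvtColor(im,cv2.COLOR_BGR2HSV);m=cv2.inRange(h,lo,hi)
    if lo2:m|=cv2.inRange(h,lo2,hi2)
    n,l,st,c=cv2.connectedComponentsWithStats(m)
    return [(i,st[i].tolist(),c[i].round(1).tolist()) for i in range(1,n) if st[i,4]>amin],l
for nm,im in(('scene',S),('side',D)):
    r,l=comps(im,(0,170,90),(6,255,255),(174,170,90),(180,255,255)); print(nm,'red',r)
    b,l=comps(im,(105,120,40),(125,255,255),amin=800); print(nm,'blue',b)
    for i,st,c in b:
        if st[4]>15000: continue
        cn=cv2.findContours((l==i).astype(np.uint8),0,2)[0]; cn=max(cn,key=cv2.contourArea)
        q=cv2.approxPolyDP(cn,6,True)[:,0]; print(i,q.tolist())
        for z in(0.03,0.012): print(z,[onz(nm,*p,z)[:2].round(3).tolist() for p in q])
print('mouth',tri('scene',(317,183),'side',(315,222)), onz('scene',317,183,.15), onz('side',315,222,.15))
# stubs ends in scene
print('stubs',onz('scene',281,185,.11),onz('scene',352,206,.11))
a=cv2.resize(S[140:320,260:520],None,fx=3,fy=3,interpolation=2);cv2.imwrite('pics/s_crop.png',a[:600,:780])
E
```

```text
scene red [(4, [468, 201, 15, 25, 142], [474.9, 208.6])]
scene blue [(1, [0, 0, 102, 78, 6596], [46.4, 34.7]), (3, [479, 0, 63, 30, 907], [506.3, 15.8]), (4, [136, 122, 99, 85, 5380], [186.6, 164.0]), (6, [390, 248, 73, 69, 2862], [427.0, 280.7])]
1 [[0, 2], [3, 68], [57, 77], [101, 38], [89, 0]]
0.03 [[0.358, -1.14], [0.557, -0.91], [0.509, -0.761], [0.33, -0.768], [0.215, -0.919]]
0.012 [[0.345, -1.17], [0.547, -0.935], [0.499, -0.783], [0.316, -0.79], [0.198, -0.943]]
3 [[479, 24], [490, 27], [497, 18], [536, 29], [541, 19], [489, 0]]
0.03 [[-0.252, 0.147], [-0.254, 0.178], [-0.302, 0.183], [-0.304, 0.292], [-0.354, 0.292], [-0.373, 0.137]]
0.012 [[-0.279, 0.145], [-0.28, 0.177], [-0.33, 0.182], [-0.332, 0.293], [-0.383, 0.293], [-0.402, 0.135]]
4 [[170, 122], [136, 184], [206, 206], [233, 135]]
0.03 [[0.486, -0.402], [0.675, -0.353], [0.644, -0.18], [0.443, -0.241]]
0.012 [[0.475, -0.415], [0.668, -0.366], [0.636, -0.188], [0.431, -0.252]]
6 [[415, 248], [390, 287], [438, 316], [462, 276], [446, 256]]
0.03 [[0.51, 0.259], [0.616, 0.248], [0.624, 0.349], [0.522, 0.362], [0.496, 0.
[... 900 characters left out ...]
.03 [[0.67, -0.339], [0.62, -0.162], [0.441, -0.21], [0.485, -0.394]]
0.012 [[0.678, -0.365], [0.626, -0.184], [0.444, -0.233], [0.488, -0.421]]
11 [[240, 299], [245, 343], [228, 369], [277, 390], [300, 348], [256, 332], [253, 354], [250, 309]]
0.03 [[0.652, 0.196], [0.6, 0.299], [0.608, 0.365], [0.506, 0.378], [0.495, 0.277], [0.589, 0.267], [0.576, 0.318], [0.622, 0.215]]
0.012 [[0.659, 0.182], [0.606, 0.287], [0.614, 0.354], [0.51, 0.368], [0.498, 0.264], [0.595, 0.254], [0.581, 0.306], [0.628, 0.201]]
mouth [0.537463   0.03607218 0.14255818] [0.54279918 0.03866711 0.15      ] [0.53496916 0.04378426 0.15      ]
stubs [ 0.55868552 -0.03467099  0.11      ] [0.53196824 0.11436624 0.11      ]
```

View pics/s_crop.png

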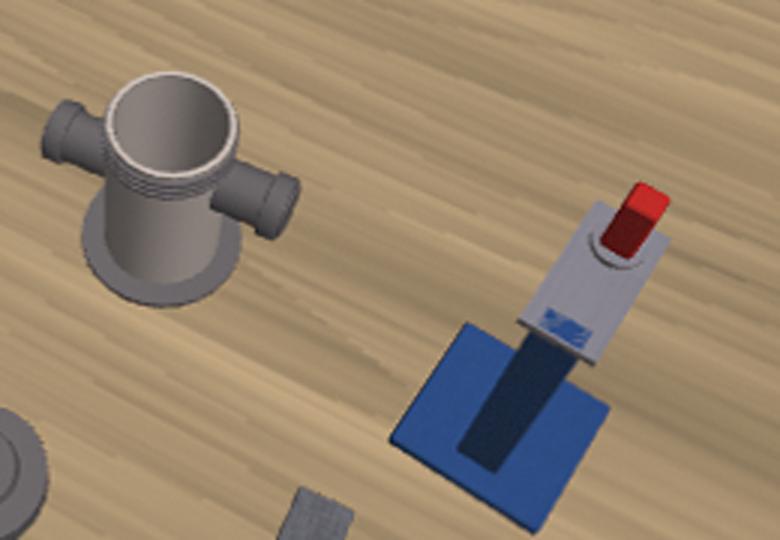

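```bash
python3 - <<'E'
from h import *
from scipy.spatial.transform import Rotation as R
print('handle top',onz('scene',476,207.7,.251), tri('scene',(475,208.6),'side',(278.7,286)))
for c in((600,203),(670,240),(520,320),(595,362)): print('fork',onz('scene',260+c[0]/3,140+c[1]/3,.2).round(4))
print('collar ctr',onz('scene',260+617/3,140+243/3,.205).round(4))
p=viewer.camera_params('wrist');s=robot.observe();E=np.array(p['extrinsics']);Rt=R.from_euler('xyz',s['orientation'],degrees=True).as_matrix()
print(p['fx'],(Rt.T@(E[:3,3]-s['position'])).round(3),(Rt.T@E[:3,:3]).round(3).tolist())
E
```

```text
handle top [0.52306949 0.31152362 0.251     ] [0.51878193 0.31416958 0.23826511]
fork [0.4973 0.2934 0.2   ]
fork [0.5017 0.3355 0.2   ]
fork [0.5924 0.2805 0.2   ]
fork [0.5964 0.3242 0.2   ]
collar ctr [0.522 0.31  0.205]
294.75340045920785 [ 0.07 -0.   -0.17] [[0.001, -0.969, -0.248], [1.0, 0.001, 0.0], [0.0, -0.248, 0.969]]
```

Emit:
servo_tool --pt "0 0 4.2 16.6 36.7 1 91" --pt "0 0 4.2 16.6 36.7 1 91" --pt "0 0 4.2 16.6 36.7 1 91" --pt "0 0 4.2 16.6 36.7 1 91" --pt "0 0 4.2 16.6 36.7 1 91" --pt "0 0 4.2 16.6 36.7 1 91" --pt "0 0 4.2 16.6 36.7 1 91" --pt "0 0 4.2 16.6 36.7 1 91" --pt "0 0 4.2 16.6 36.7 1 91" --pt "0 0 4.2 16.6 36.7 1 91" --pt "0 0 4.2 16.6 36.7 1 91" --pt "0 0 4.2 16.6 36.7 1 91" --pt "0 0 4.2 16.6 36.7 1 91" --pt "0 0 4.2 16.6 36.7 1 91" --pt "0 0 4.2 16.6 36.7 1 91" --pt "0 0 0 0 0 0 91" --pt "0 0 0 0 0 0 91" --pt "0 0 0 0 0 0 91"

```text
clock: 1.6
position: [0.5398, -0.0313, 0.2291]
orientation: [-179.9, 0.0, 89.6]
ft_force: [0.7, -1.0, -0.5]
width: 0.0911
grip_force: 0.0
```

```bash
python3 - <<'E'
from h import *
import pickle
p=viewer.camera_params('wrist');im=snap('wrist','w1.png');pickle.dump(p,open('w1.pkl','wb'))
s=robot.observe();print(s['position'],s['orientation'],s['joint_pos'],np.array(p['extrinsics'])[:3,3])
u=proj(p,[.54,.04,.04]).round().astype(int);print(u,proj(p,[.54,.04,.15]))
x,y=max(u[0]-110,0),max(u[1]-110,0);print(x,y)
cv2.imwrite('pics/w1c.png',cv2.resize(im[y:y+220,x:x+260,::-1],None,fx=2.7,fy=2.7,interpolation=2))
E
```

```text
[ 0.53970756 -0.03214037  0.22911452] [-1.79933110e+02  4.96884184e-02  8.94908459e+01] [ 22.837406    18.1498195  -27.8305826  104.8833385    9.78006231
  59.39009971  -9.33905283] [0.54082374 0.03861914 0.39902401]
[281 136] [281.02975633 135.5642982 ]
171 26
```

View pics/w1c.png

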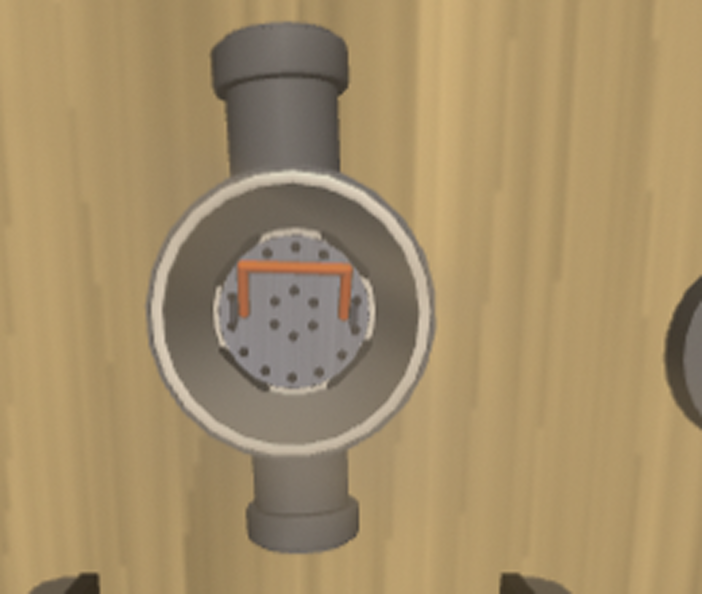

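```bash
python3 - <<'E'
from h import *
import pickle
p=pickle.load(open('w1.pkl','rb'));f=lambda c,z:onz(p,171+(c[0]+.5)/2.7-.5,26+(c[1]+.5)/2.7-.5,z).round(4)[:2]
im=cv2.imread('pics/w1.png');h=cv2.cvtColor(im,cv2.COLOR_BGR2HSV);m=cv2.inRange(h,(5,150,100),(18,255,255));m[:26]=0;m[250:]=0
ys,xs=np.nonzero(m);print(len(xs),xs.min(),xs.max(),ys.min(),ys.max())
cols=range(xs.min()+5,xs.max()-4)
pt=[(x,ys[(xs==x)&(ys<ys.min()+8)].mean()) for x in cols]
a=np.polyfit(*zip(*pt),1);x0,x1=xs.min()+1,xs.max()-1
A,B=[onz(p,x,np.polyval(a,x),.049) for x in(x0,x1)];print('bar',A,B,(A+B)/2,np.degrees(np.arctan2(*(B-A)[[1,0]])),np.linalg.norm(A-B))
print('mouth L R T B',f((150,312),.15),f((433,312),.15),f((291,171),.15),f((291,455),.15), 'lugs',f((233,310),.037),f((357,314),.037),'drumtop TB',f((296,228),.021),f((296,392),.021),'drum LR',f((216,312),.021),f((374,312),.021))
print('stubs',f((280,35),.11),f((303,525),.11))
E
```

```text
152 259 300 123 143
bar [0.51577888 0.05380704 0.049     ] [0.56025063 0.05191246 0.049     ] [0.53801475 0.05285975 0.049     ] -2.4394321144395645 0.0445120929437811
mouth L R T B [0.4949 0.0358] [0.5811 0.0352] [0.5382 0.0757] [ 0.5375 -0.0088] lugs [0.5109 0.0351] [0.5657 0.033 ] drumtop TB [0.5389 0.0708] [ 0.5384 -0.003 ] drum LR [0.5016 0.0341] [0.5747 0.0336]
stubs [0.5346 0.1236] [ 0.5412 -0.0432]
```

Emit:
servo_tool --pt "0 0 -0.7 -2.8 30.2 7.9 91" --pt "0 0 -0.7 -2.8 30.2 7.9 91" --pt "0 0 -0.7 -2.8 30.2 7.9 91" --pt "0 0 -0.7 -2.8 30.2 7.9 91" --pt "0 0 -0.7 -2.8 30.2 7.9 91" --pt "0 0 -0.7 -2.8 30.2 7.9 91" --pt "0 0 -0.7 -2.8 30.2 7.9 91" --pt "0 0 -0.7 -2.8 30.2 7.9 91" --pt "0 0 -0.7 -2.8 30.2 7.9 91" --pt "0 0 0 0 0 0 91" --pt "0 0 0 0 0 0 91" --pt "0 0 0 0 0 0 91"

```text
clock: 2.65
position: [0.5156, 0.2389, 0.3002]
orientation: [-180.0, 0.1, 83.2]
ft_force: [0.6, -0.3, 0.1]
width: 0.0911
grip_force: 0.0
```

```bash
python3 - <<'E'
from h import *
import pickle
p=viewer.camera_params('wrist');im=snap('wrist','w2.png');pickle.dump(p,open('w2.pkl','wb'))
s=robot.observe();print(s['position'],s['orientation'],s['joint_pos'],np.array(p['extrinsics'])[:3,3])
h=cv2.cvtColor(im,cv2.COLOR_RGB2HSV);m=cv2.inRange(h,(0,150,70),(7,255,255))|cv2.inRange(h,(173,150,70),(180,255,255))
# top face: brightest red
v=h[:,:,2][m>0];print(len(v),np.percentile(v,[5,50,95]))
cn=max(cv2.findContours(m,0,1)[0],key=cv2.contourArea);r=cv2.minAreaRect(cn);print(r)
b=cv2.boxPoints(r);q=np.array([onz(p,*c,.251) for c in b]);print(q[:,:2].round(4).tolist(),q.mean(0))
cx,cy=map(int,r[0]);x,y=max(cx-100,0),max(cy-90,0);print(x,y)
A=cv2.resize(im[y:y+180,x:x+120,::-1],None,fx=3.2,fy=3.2,interpolation=2)
D=cv2.imread('pics/side0.png')
print([proj('side',P).round(1).tolist() for P in([.522,.31,.2],[.522,.31,.079],[.543,.3075,.079],[.543,.3075,.087],[.519,.289,.079],[.525,.331,.079])])
B=cv2.resize(D[260:380,230:310],None,fx=4.8,fy=4.8,interpolation=2)
n=min(len(A),len(B));cv2.imwrite('pics/w2c.png',np.hstack([A[:n],B[:n]]));print(A.shape,B.shape)
E
```

```text
[0.51571637 0.23853101 0.30008053] [-1.79980274e+02  1.03677204e-01  8.31194059e+01] [ -1.01006305  18.2896352  -33.98856932  96.06020555  10.8984434
  69.04850543 -44.46959043] [0.52423269 0.30848456 0.47010362]
563 [177. 195. 199.]
((275.5, 136.0), (24.0, 23.0), 90.0)
[[0.5128, 0.3189], [0.5291, 0.3169], [0.5271, 0.3003], [0.5105, 0.3022]] [0.51986809 0.30957909 0.251     ]
175 46
[[279.6, 298.2], [280.6, 342.3], [270.3, 338.3], [270.2, 335.6], [285.8, 334.0], [275.3, 350.8]]
(576, 384, 3) (576, 384, 3)
```

View pics/w2c.png

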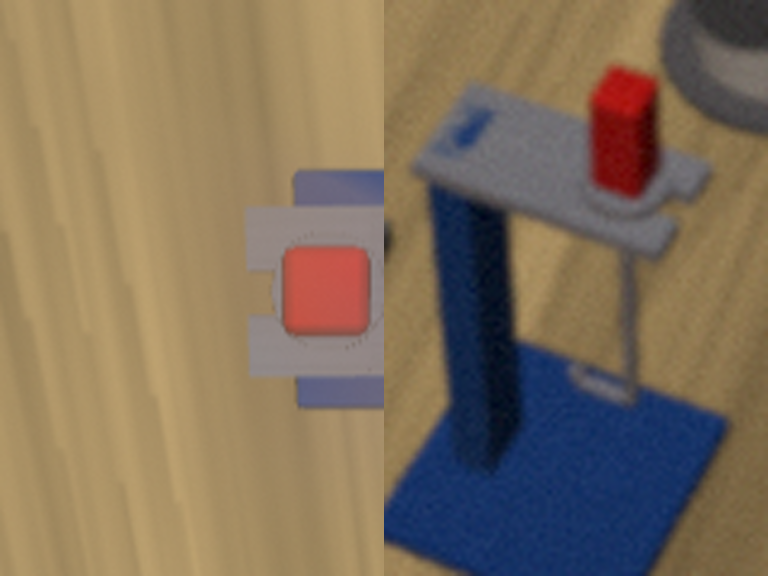

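Emit:
servo_tool --pt "0 0 0 2 24 0 91" --pt "0 0 0 2 24 0 91" --pt "0 0 0 1.3 23 -10 91" --pt "0 0 0 0 0 -25 91" --pt "0 0 0 0 0 -25 91" --pt "0 0 0 0 0 -16 60" --pt "0 0 0 0 0 -7 30" --pt "0 0 0 0 0 0 24" --pt "0 0 0 0 0 0 10" --pt "0 0 0 0 0 0 10" --pt "0 0 0 0 0 0 10" --pt "0 0 0 0 0 0 10" --pt "0 0 0 0 0 0 10"

```text
clock: 3.78
position: [0.5208, 0.3124, 0.2185]
orientation: [179.9, -0.0, 83.3]
ft_force: [-0.5, -0.4, -0.1]
width: 0.0395
grip_force: 0.0
```

Emit:
servo_tool --pt "0 0 0 0 -2.5 -1 10" --pt "0 0 0 0 0 0 10" --pt "0 0 0 0 0 0 10" --pt "0 0 0 0 0 0 10" --pt "0 0 0 0 0 0 10" --pt "0 0 0 0 0 0 10" --pt "0 0 0 0 0 0 10"

```text
clock: 4.37
position: [0.5205, 0.3096, 0.2167]
orientation: [180.0, 0.0, 83.3]
ft_force: [0.6, -0.8, 1.0]
width: 0.0195
grip_force: 30.0
```

Emit:
servo_tool --pt "0 0 0 0 0 4 10" --pt "0 0 0 0 0 0 10" --pt "0 0 0 -10 1.2 0 10" --pt "0 0 0 -15 1.9 0 10" --pt "0 0 0 -20 2.5 0 10" --pt "0 0 0 -20 2.4 0 10" --pt "0 0 0 0 0 0 10" --pt "0 0 0 0 0 30 10" --pt "0 0 0 0 0 35 10" --pt "0 0 0 0 0 35 10" --pt "0 0 0 0 0 24 10" --pt "0 0 0 0 0 0 10"

```text
clock: 5.37
position: [0.4569, 0.3198, 0.3504]
orientation: [179.6, -0.3, 83.3]
ft_force: [0.6, 0.4, -1.1]
width: 0.0197
grip_force: 30.0
```

Emit:
servo_tool --pt "0 0 6.76 0 -21.2 0 10" --pt "0 0 6.76 0 -21.2 0 10" --pt "0 0 6.76 0 -21.2 0 10" --pt "0 0 6.76 7.5 -21.2 0 10" --pt "0 0 6.76 7.5 -21.2 0 10" --pt "0 0 6.76 7.5 -21.2 0 10" --pt "0 0 6.76 7.5 -21.2 0 10" --pt "0 0 6.76 7.5 -21.2 0 10" --pt "0 0 6.76 7.5 -21.2 0 10" --pt "0 0 6.76 7.5 -21.2 0 10" --pt "0 0 6.76 7.5 -21.2 0 10" --pt "0 0 6.76 7.5 -21.2 0 10" --pt "0 0 6.76 7.5 -21.2 0 10" --pt "0 0 6.76 7.5 -21.2 0 10" --pt "0 0 0 0 0 0 10" --pt "0 0 0 0 0 0 10" --pt "0 0 0 0 0 0 10"

```text
clock: 6.78
position: [0.5373, 0.0217, 0.3441]
orientation: [180.0, -0.1, 177.9]
ft_force: [-0.1, -0.2, -1.6]
width: 0.0199
grip_force: 30.0
```

```bash
python3 - <<'E'
from h import *
import pickle
S=robot.observe();print(S['position'],S['orientation'],S['joint_pos'])
x,y,z=S['position'];o=z-.0167
for c in('side','scene'):
    im=snap(c,c+'3.png'); pickle.dump(0,open('x','wb'))
    P=[[x,y,o-.05],[x,y,o-.121],[x+.001,y+.021,o-.121]]
    print(c,[proj(c,q).round(1).tolist() for q in P])
D=cv2.imread('pics/side3.png');C=cv2.imread('pics/scene3.png')
def crop(im,c,u):
    a,b=map(int,u);return cv2.resize(im[b-70:b+50,a-40:a+40],None,fx=4.8,fy=4.8,interpolation=2),(a-40,b-70)
A,a=crop(D,'side',proj('side',[x,y,o-.121]));B,b=crop(C,'scene',proj('scene',[x,y,o-.121]));print(a,b)
cv2.imwrite('pics/c3.png',np.hstack([A,B]))
E
```

```text
[0.53734452 0.02171937 0.34407391] [ 1.79963167e+02 -6.21660576e-02  1.77927859e+02] [ 27.59249564  13.97313094 -39.77222719  96.18850965   9.23126235
  73.24431967  73.90121405]
side [[318.6, 166.1], [317.5, 194.5], [314.3, 200.3]]
scene [[313.7, 134.9], [311.9, 160.0], [321.6, 164.9]]
(277, 124) (271, 90)
```

View pics/c3.png

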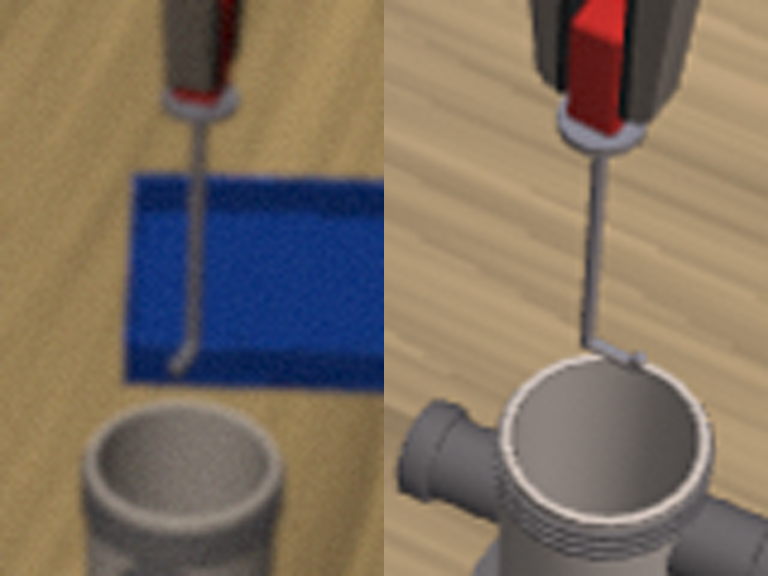

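Emit:
servo_tool --pt "0 0 0 0.4 0 -25 10" --pt "0 0 0 0 0 -30 10" --pt "0 0 0 0 0 -30 10" --pt "0 0 0 0 0 -30 10" --pt "0 0 0 0 0 -25 10" --pt "0 0 0 0 0 -15 10" --pt "0 0 0 0 0 -7 10" --pt "0 0 0 0 0 0 10" --pt "0 0 0 0 0 0 10" --pt "0 0 0 0 0 0 10"

```text
clock: 7.72
position: [0.5392, 0.0215, 0.1841]
orientation: [180.0, 0.1, 178.0]
ft_force: [0.2, 0.0, -0.3]
width: 0.0201
grip_force: 30.0
```

Emit:
servo_tool --pt "0 0 0 0 0 -2 10" --pt "0 0 0 0 0 -1 10" --pt "0 0 0 0 0 0 10" --pt "0 0 0 0 0 0 10"

```text
clock: 8.05
position: [0.5384, 0.0209, 0.18]
orientation: [-180.0, 0.0, 178.0]
ft_force: [0.1, -0.0, -1.0]
width: 0.0199
grip_force: 30.0
```

Emit:
servo_tool --pt "0 0 0 0 0 -1 10" --pt "0 0 0 0 0 -1 10" --pt "0 0 0 0 0 -1 10" --pt "0 0 0 0 0 0 10" --pt "0 0 0 0 0 0 10"

```text
clock: 8.47
position: [0.5383, 0.0209, 0.1766]
orientation: [180.0, -0.0, 178.0]
ft_force: [0.5, -0.0, -0.8]
width: 0.0198
grip_force: 30.0
```

Emit:
servo_tool --pt "0 0 0 0 0 -1 10" --pt "0 0 0 0 0 -1 10" --pt "0 0 0 0 0 0 10" --pt "0 0 0 0 0 0 10"

```text
clock: 8.8
position: [0.5382, 0.0209, 0.1746]
orientation: [180.0, -0.0, 178.0]
ft_force: [-0.5, -0.7, -1.1]
width: 0.0199
grip_force: 30.0
```

Emit:
servo_tool --pt "0 0 0 0 0 -1 10" --pt "0 0 0 0 0 0 10" --pt "0 0 0 0 0 0 10"

```text
clock: 9.05
position: [0.5383, 0.0209, 0.1737]
orientation: [180.0, -0.0, 178.0]
ft_force: [-0.0, 0.6, -0.3]
width: 0.0199
grip_force: 30.0
```

Emit:
servo_tool --pt "0 0 0 0 0 -1 10" --pt "0 0 0 0 0 0 10" --pt "0 0 0 0 0 0 10"

```text
clock: 9.3
position: [0.5383, 0.0209, 0.1727]
orientation: [180.0, 0.0, 178.0]
ft_force: [-0.1, 0.1, 0.3]
width: 0.0196
grip_force: 30.0
```

Emit:
servo_tool --pt "0 0 0 0 0 -0.5 10" --pt "0 0 0 0 0 0 10" --pt "0 0 0 0 0 0 10"

```text
clock: 9.55
position: [0.5384, 0.0209, 0.1725]
orientation: [-180.0, 0.0, 178.0]
ft_force: [-0.4, -0.7, 3.4]
width: 0.0196
grip_force: 30.0
```

Emit:
servo_tool --pt "0 0 0 0 0 1.3 10" --pt "0 0 0 0 0 0 10" --pt "0 0 0 0.1 2 0 10" --pt "0 0 0 0.1 2 0 10" --pt "0 0 0 0.1 2 0 10" --pt "0 0 0 0 1 0 10" --pt "0 0 0 0 0 0 10"

```text
clock: 10.13
position: [0.5386, 0.0284, 0.1734]
orientation: [180.0, -0.0, 178.0]
ft_force: [-0.8, -0.2, -1.5]
width: 0.0197
grip_force: 30.0
```

Emit:
servo_tool --pt "0 0 0 0.1 2 0 10" --pt "0 0 0 0.1 2 0 10" --pt "0 0 0 0.1 2 0 10" --pt "0 0 0 0 0 0 10"

```text
clock: 10.47
position: [0.5389, 0.0346, 0.1735]
orientation: [180.0, 0.0, 178.0]
ft_force: [0.2, -0.7, -0.5]
width: 0.0197
grip_force: 30.0
```

Emit:
servo_tool --pt "0 0 0 0.1 2 0 10" --pt "0 0 0 0.1 2 0 10" --pt "0 0 0 0.1 2 0 10" --pt "0 0 0 0.1 2 0 10" --pt "0 0 0 0 0 0 10" --pt "0 0 0 0 0 0 10"

```text
clock: 10.97
position: [0.5393, 0.0421, 0.1735]
orientation: [180.0, -0.0, 178.0]
ft_force: [0.2, -0.1, -0.3]
width: 0.02
grip_force: 30.0
```

Emit:
servo_tool --pt "0 0 0 0 0 3 10" --pt "0 0 0 0 0 2.5 10" --pt "0 0 0 0 0 1.5 10" --pt "0 0 0 0 0 0 10" --pt "0 0 0 -0.1 -1.7 2.2 10" --pt "0 0 0 -0.1 -1.7 2.3 10" --pt "0 0 0 0 0 0 10"

```text
clock: 11.55
position: [0.5394, 0.038, 0.1854]
orientation: [-180.0, 0.0, 177.9]
ft_force: [0.1, 0.7, -1.5]
width: 0.0201
grip_force: 30.0
```

Emit:
servo_tool --pt "0 0 0 -0.1 -2.3 1.7 10" --pt "0 0 0 -0.1 -2.3 1.7 10" --pt "0 0 0 0 -2.6 1.1 10" --pt "0 0 0 0 -2.6 1.1 10" --pt "0 0 0 0 -2.6 0.4 10" --pt "0 0 0 0 -2.4 0.3 10" --pt "0 0 0 0 0 0 10"

```text
clock: 12.13
position: [0.539, 0.0229, 0.1913]
orientation: [-180.0, 0.0, 177.9]
ft_force: [-0.4, 0.3, -0.9]
width: 0.0199
grip_force: 30.0
```

Emit:
servo_tool --pt "0 0 0 0 0 1 10" --pt "0 0 0 0 0 0.7 10" --pt "0 0 0 0 0 0 10"

```text
clock: 12.38
position: [0.5385, 0.023, 0.1924]
orientation: [-179.9, -0.1, 178.0]
ft_force: [0.7, -2.9, -6.8]
width: 0.0196
grip_force: 30.0
```

Emit:
servo_tool --pt "0 0 0 0 0 1 10" --pt "0 0 0 0 0 0 10"

```text
clock: 12.55
position: [0.5382, 0.0232, 0.1934]
orientation: [-180.0, -0.1, 178.0]
ft_force: [0.5, -2.9, -7.7]
width: 0.02
grip_force: 30.0
```

Emit:
servo_tool --pt "0 0 0 0 -1 0.5 10" --pt "0 0 0 0 -1 0.5 10" --pt "0 0 0 0 0 1 10" --pt "0 0 0 0 0 1 10" --pt "0 0 0 0 0 0 10"

```text
clock: 12.97
position: [0.5387, 0.022, 0.197]
orientation: [180.0, -0.0, 178.0]
ft_force: [-0.5, -1.2, -9.0]
width: 0.0198
grip_force: 30.0
```

Emit:
servo_tool --pt "0 0 0 0 0 1 10" --pt "0 0 0 0 0 1 10" --pt "0 0 0 0 0 1 10" --pt "0 0 0 0 0 0 10"

```text
clock: 13.3
position: [0.539, 0.0219, 0.2003]
orientation: [180.0, 0.0, 178.0]
ft_force: [-0.3, -0.7, -7.1]
width: 0.02
grip_force: 30.0
```

Emit:
servo_tool --pt "0 0 0 0 -0.3 1.5 10" --pt "0 0 0 0 -0.3 1.5 10" --pt "0 0 0 0 0 1.5 10" --pt "0 0 0 0 0 1.5 10" --pt "0 0 0 0 0 1.5 10" --pt "0 0 0 0 0 1.5 10" --pt "0 0 0 0 0 1.5 10" --pt "0 0 0 0 0 1.5 10" --pt "0 0 0 0 0 0 10" --pt "0 0 0 0 0 0 10"

```text
clock: 14.13
position: [0.5391, 0.0212, 0.2122]
orientation: [180.0, 0.0, 178.0]
ft_force: [0.4, -0.3, -3.2]
width: 0.0201
grip_force: 30.0
```

Emit:
servo_tool --pt "0 0 0 0 0 2 10" --pt "0 0 0 0 0 4 10" --pt "0 0 0 0 0 6 10" --pt "0 0 0 0 0 8 10" --pt "0 0 0 0 0 10 10" --pt "0 0 0 0 0 12 10" --pt "0 0 0 0 0 14 10" --pt "0 0 0 0 0 14 10" --pt "0 0 0 0 0 14 10" --pt "0 0 0 0 0 14 10" --pt "0 0 0 0 0 14 10" --pt "0 0 0 0 0 14 10" --pt "0 0 0 0 0 12 10" --pt "0 0 0 0 0 10 10" --pt "0 0 0 0 0 7 10" --pt "0 0 0 0 0 4 10" --pt "0 0 0 0 0 0 10" --pt "0 0 0 0 0 0 10" --pt "0 0 0 0 0 0 10" --pt "0 0 0 0 0 0 10"

```text
clock: 15.8
position: [0.5386, 0.021, 0.3702]
orientation: [180.0, -0.1, 178.0]
ft_force: [0.3, 0.0, -4.0]
width: 0.0197
grip_force: 30.0
```

```bash
python3 - <<'E'
from h import *
S=robot.observe();print(S['position'],S['joint_pos'],S['ft_force'])
snap('side','side4.png')
for nm in('scene',):
    im=snap(nm,nm+'4.png')
D=cv2.imread('pics/side4.png');C=cv2.imread('pics/scene4.png')
c=lambda I,u,v:cv2.resize(I[v-60:v+60,u-40:u+40],None,fx=4.8,fy=4.8,interpolation=2)
x,y,z=S['position']
u1=proj('side',[x,y,z-.15]).astype(int);u2=proj('scene',[x,y,z-.15]).astype(int);print(u1,u2)
cv2.imwrite('pics/c4.png',np.hstack([c(D,*u1),c(C,*u2)]))
E
```

```text
[0.5385931  0.02104901 0.37024224] [ 27.8141922   13.20460108 -39.90719422  93.67550169   8.64943393
  76.34871616  74.56304116] [ 0.33381207  0.02746076 -3.97910265]
[317 188] [311 155]
```

View pics/c4.png

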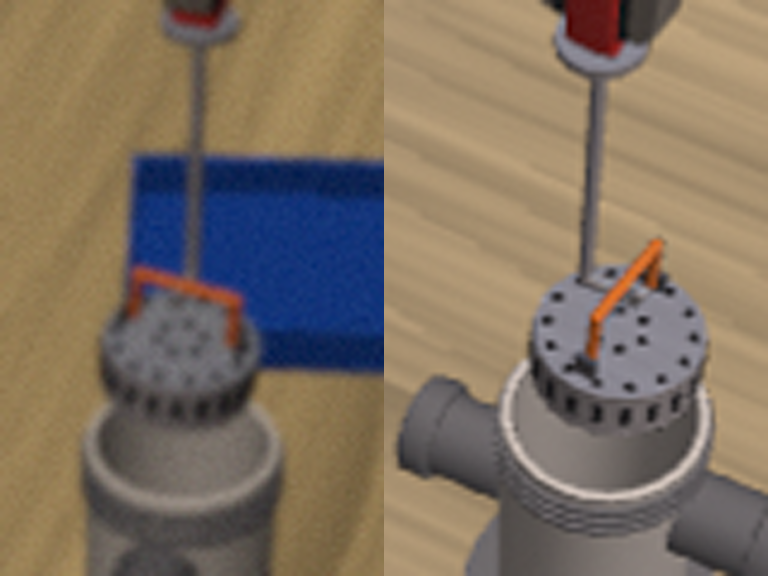

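Emit:
servo_tool --pt "0 0 0 0 -5 0 10" --pt "0 0 0 1 -10 0 10" --pt "0 0 0 1 -15 0 10" --pt "0 0 0 1 -20 0 10" --pt "0 0 0 1.5 -24.5 0 10" --pt "0 0 0 1.5 -24.5 0 10" --pt "0 0 0 1.5 -24.5 0 10" --pt "0 0 0 1.5 -24.5 0 10" --pt "0 0 0 1.5 -24.5 0 10" --pt "0 0 0 1.5 -24.5 0 10" --pt "0 0 0 1.5 -24.5 0 10" --pt "0 0 0 1.5 -24.5 0 10" --pt "0 0 0 1.5 -24.5 0 10" --pt "0 0 0 1 -20 0 10" --pt "0 0 0 1 -15 0 10" --pt "0 0 0 1 -10 0 10" --pt "0 0 0 0 -5 0 10" --pt "0 0 0 0 0 0 10" --pt "0 0 0 0 0 0 10"

```text
clock: 17.48
position: [0.5586, -0.2982, 0.371]
orientation: [179.9, 0.0, 178.0]
ft_force: [-0.7, -0.3, -3.2]
width: 0.0199
grip_force: 30.0
```

Emit:
servo_tool --pt "0 0 0 0 0 -5 10" --pt "0 0 0 0 0 -10 10" --pt "0 0 0 0 0 -15 10" --pt "0 0 0 0 0 -20 10" --pt "0 0 0 0 0 -20 10" --pt "0 0 0 0 0 -20 10" --pt "0 0 0 0 0 -20 10" --pt "0 0 0 0 0 -20 10" --pt "0 0 0 0 0 -15 10" --pt "0 0 0 0 0 -10 10" --pt "0 0 0 0 0 -7 10" --pt "0 0 0 0 0 -4 10" --pt "0 0 0 0 0 0 10" --pt "0 0 0 0 0 0 10" --pt "0 0 0 0 0 0 10" --pt "0 0 0 0 0 0 10"

```text
clock: 18.82
position: [0.5589, -0.2995, 0.206]
orientation: [-180.0, 0.1, 178.0]
ft_force: [0.2, 0.0, -3.1]
width: 0.0199
grip_force: 30.0
```

Emit:
servo_tool --pt "0 0 0 0 0 -3 10" --pt "0 0 0 0 0 -3 10" --pt "0 0 0 0 0 -3 10" --pt "0 0 0 0 0 -2 10" --pt "0 0 0 0 0 -1 10" --pt "0 0 0 0 0 -1 10" --pt "0 0 0 0 0 -1 10" --pt "0 0 0 0 0 -1 10" --pt "0 0 0 0 0 0 10" --pt "0 0 0 0 0 0 10"

```text
clock: 19.65
position: [0.5586, -0.2994, 0.1901]
orientation: [-180.0, 0.0, 178.0]
ft_force: [1.2, -0.2, -2.9]
width: 0.0197
grip_force: 30.0
```

Emit:
servo_tool --pt "0 0 0 0 0 -1 10" --pt "0 0 0 0 0 -1 10" --pt "0 0 0 0 0 0 10" --pt "0 0 0 0 0 0 10"

```text
clock: 19.98
position: [0.5585, -0.2994, 0.1882]
orientation: [-180.0, 0.0, 178.0]
ft_force: [-0.1, 0.1, -0.7]
width: 0.0197
grip_force: 30.0
```

Emit:
servo_tool --pt "0 0 0 0 0 -2 10" --pt "0 0 0 0 0 -2 10" --pt "0 0 0 0 0 -2 10" --pt "0 0 0 0 0 -2 10" --pt "0 0 0 0 0 -2 10" --pt "0 0 0 0 0 -2 10" --pt "0 0 0 0 0 -2 10" --pt "0 0 0 0 0 -2 10" --pt "0 0 0 0 0 -1 10" --pt "0 0 0 0 0 0 10" --pt "0 0 0 0 0 0 10"

```text
clock: 20.9
position: [0.5584, -0.2993, 0.1709]
orientation: [180.0, -0.0, 178.0]
ft_force: [0.1, 0.2, 0.3]
width: 0.0198
grip_force: 30.0
```

```bash
python3 - <<'E'
from h import *
S=robot.observe();x,y,z=S['position'];print(x,y,z,S['ft_force'])
snap('side','side5.png');snap('scene','scene5.png')
D=cv2.imread('pics/side5.png');C=cv2.imread('pics/scene5.png')
c=lambda I,u,v:cv2.resize(I[v-60:v+60,u-40:u+40],None,fx=4.8,fy=4.8,interpolation=2)
u1=proj('side',[x,y,.04]).astype(int);u2=proj('scene',[x,y,.04]).astype(int);print(u1,u2)
cv2.imwrite('pics/c5.png',np.hstack([c(D,*u1),c(C,*u2)]))
E
```

```text
0.5583952334936143 -0.29933995541057 0.17092045192155386 [0.10164942 0.21943059 0.29232637]
[340 173] [184 155]
```

View pics/c5.png

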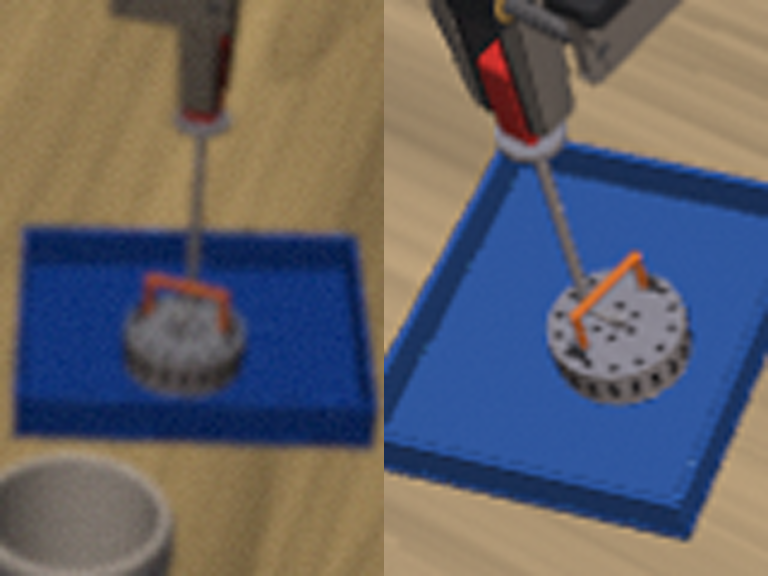

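Emit:
servo_tool --pt "0 0 0 0 -2 0 10" --pt "0 0 0 0 -2 0 10" --pt "0 0 0 0 -2 0 10" --pt "0 0 0 0 -2 0 10" --pt "0 0 0 0 -2 0 10" --pt "0 0 0 0 0 0 10"

```text
clock: 21.5
position: [0.5583, -0.3101, 0.171]
orientation: [-180.0, 0.0, 177.9]
ft_force: [0.1, 0.0, -0.9]
width: 0.0198
grip_force: 30.0
```

Emit:
servo_tool --pt "0 0 0 0 -2 0 10" --pt "0 0 0 0 -2 0 10" --pt "0 0 0 0 -2 0 10" --pt "0 0 0 0 -2 0 10" --pt "0 0 0 0 -2 0 10" --pt "0 0 0 0 0 0 10"

```text
clock: 22.0
position: [0.5583, -0.32, 0.1709]
orientation: [-180.0, -0.0, 177.9]
ft_force: [0.1, 0.5, -1.5]
width: 0.0202
grip_force: 30.0
```

Emit:
servo_tool --pt "0 0 0 0 -2 0 10" --pt "0 0 0 0 -2 0 10" --pt "0 0 0 0 -3 0 10" --pt "0 0 0 0 -3 0 10" --pt "0 0 0 0 -3 0 10" --pt "0 0 0 0 -3 0 10" --pt "0 0 0 0 -3 0 10" --pt "0 0 0 0 -3 0 10" --pt "0 0 0 0 0 0 10"

```text
clock: 22.75
position: [0.5582, -0.3423, 0.1709]
orientation: [-180.0, -0.0, 177.9]
ft_force: [0.1, 0.5, -1.6]
width: 0.0199
grip_force: 30.0
```

```bash
python3 - <<'E'
from h import *
S=robot.observe();x,y,z=S['position'];print(x,y,z,S['ft_force'])
snap('side','side6.png');snap('scene','scene6.png')
D=cv2.imread('pics/side6.png');C=cv2.imread('pics/scene6.png')
c=lambda I,u,v:cv2.resize(I[v-60:v+60,u-40:u+40],None,fx=4.8,fy=4.8,interpolation=2)
u1=proj('side',[x,y+.03,.04]).astype(int);u2=proj('scene',[x,y+.03,.04]).astype(int)
cv2.imwrite('pics/c6.png',np.hstack([c(D,*u1),c(C,*u2)]))
E
```

```text
0.5581936626896995 -0.3423274373433261 0.1708725995416512 [ 0.1103473   0.54467526 -1.58084468]
```

View pics/c6.png

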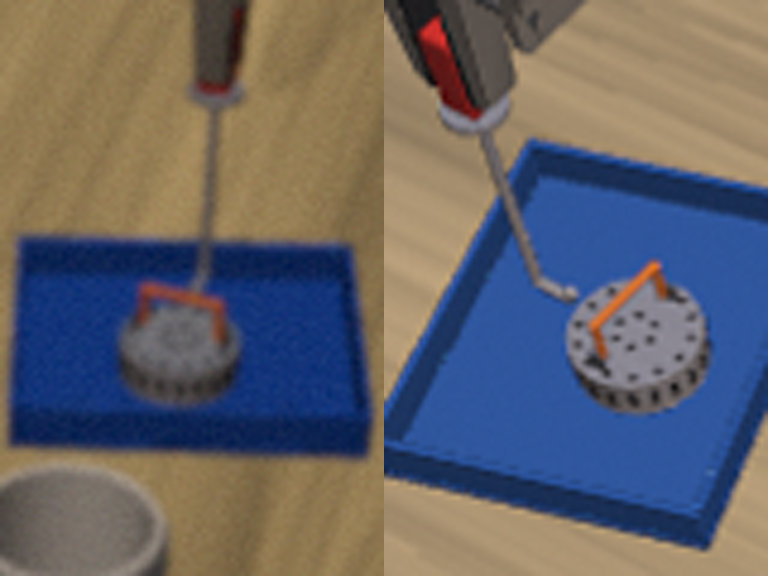

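Emit:
servo_tool --pt "0 0 0 0 -4 0 10" --pt "0 0 0 0 -4 0 10" --pt "0 0 0 0 0 10 10" --pt "0 0 0 0 0 25 10" --pt "0 0 0 0 0 30 10" --pt "0 0 0 0 0 30 10" --pt "0 0 0 0 0 30 10" --pt "0 0 0 0 0 30 10" --pt "0 0 0 0 0 20 10" --pt "0 0 0 0 0 10 10" --pt "0 0 0 0 0 0 10"

```text
clock: 23.77
position: [0.5594, -0.3496, 0.3593]
orientation: [-179.9, 0.3, 178.0]
ft_force: [-0.5, 0.4, -0.2]
width: 0.0191
grip_force: 30.0
```

Emit:
servo_tool --pt "0 0 -4.98 -5.4 15 0 10" --pt "0 0 -4.98 -5.4 30 0 10" --pt "0 0 -4.98 -5.4 37 0 10" --pt "0 0 -4.98 -5.4 37 0 10" --pt "0 0 -4.98 -5.4 37 0 10" --pt "0 0 -4.98 -5.4 37 0 10" --pt "0 0 -4.98 -5.4 37 0 10" --pt "0 0 -4.98 -5.4 37 0 10" --pt "0 0 -4.98 -5.4 37 0 10" --pt "0 0 -4.98 -5.4 37 0 10" --pt "0 0 -4.98 -5.4 37 0 10" --pt "0 0 -4.98 -5.4 37 0 10" --pt "0 0 -4.98 -5.4 37 0 10" --pt "0 0 -4.98 -5.4 37 0 10" --pt "0 0 -4.98 -5.4 37 0 10" --pt "0 0 -4.98 -5.4 37 0 10" --pt "0 0 -4.98 -5.4 37 0 10" --pt "0 0 -4.98 -5.4 37 0 10" --pt "0 0 -4.98 -5.4 30 0 10" --pt "0 0 0 0 0 0 10"

```text
clock: 25.43
position: [0.4518, 0.324, 0.3544]
orientation: [-179.7, -0.1, 83.7]
ft_force: [-1.6, -0.2, -0.5]
width: 0.0198
grip_force: 30.0
```

Emit:
servo_tool --pt "0 0 0 0 0 0 10" --pt "0 0 0 0 0 0 10" --pt "0 0 0 0 0 0 10" --pt "0 0 0 0 0 0 10"

```text
clock: 25.77
position: [0.4565, 0.3159, 0.3556]
orientation: [-180.0, 0.1, 83.2]
ft_force: [-0.5, -1.0, -0.8]
width: 0.0192
grip_force: 30.0
```

Emit:
servo_tool --pt "0 0 0 0 1.6 -15 10" --pt "0 0 0 0 0 -30 10" --pt "0 0 0 0 0 -35 10" --pt "0 0 0 0 0 -30 10" --pt "0 0 0 0 0 -15 10" --pt "0 0 0 0 0 -9 10" --pt "0 0 0 0 0 0 10" --pt "0 0 0 0 0 0 10" --pt "0 0 0 0 0 0 10" --pt "0 0 0 0 0 0 10"

```text
clock: 26.6
position: [0.4566, 0.3197, 0.2235]
orientation: [179.9, -0.1, 83.3]
ft_force: [-0.3, -0.4, -0.8]
width: 0.0201
grip_force: 30.0
```

Emit:
servo_tool --pt "0 0 0 0 0 0 10" --pt "0 0 0 0 -1.5 -1 10" --pt "0 0 0 0 0 0 10" --pt "0 0 0 0 0 0 10" --pt "0 0 0 0 0 0 10"

```text
clock: 27.02
position: [0.4558, 0.3177, 0.2211]
orientation: [180.0, 0.0, 83.3]
ft_force: [0.6, -0.4, -0.4]
width: 0.02
grip_force: 30.0
```

Aligned with the slot; slide in, first up to the tines' start.

Emit:
servo_tool --pt "0 0 0 10 -1.2 0 10" --pt "0 0 0 10 -1.2 0 10" --pt "0 0 0 10 -1.3 0 10" --pt "0 0 0 10 -1.2 0 10" --pt "0 0 0 5 -0.6 0 10" --pt "0 0 0 0 0 0 10" --pt "0 0 0 0 0 0 10"

```text
clock: 27.6
position: [0.5009, 0.3121, 0.2206]
orientation: [-179.9, 0.0, 83.3]
ft_force: [1.6, -0.3, -0.7]
width: 0.0197
grip_force: 30.0
```

Emit:
servo_tool --pt "0 0 0 7 -0.9 0 10" --pt "0 0 0 7 -0.9 0 10" --pt "0 0 0 5 -0.6 0 10" --pt "0 0 0 0 0 0 10" --pt "0 0 0 0 0 0 10"

```text
clock: 28.02
position: [0.5201, 0.3097, 0.2209]
orientation: [-180.0, 0.0, 83.3]
ft_force: [-0.1, 1.0, -0.3]
width: 0.0198
grip_force: 30.0
```

Emit:
servo_tool --pt "0 0 0 0 0 -1.5 10" --pt "0 0 0 0 0 -1.5 10" --pt "0 0 0 0 0 -0.8 10" --pt "0 0 0 0 0 0 10" --pt "0 0 0 0 0 0 10"

```text
clock: 28.43
position: [0.5196, 0.3099, 0.2171]
orientation: [-180.0, 0.0, 83.4]
ft_force: [1.1, 0.4, -1.1]
width: 0.0195
grip_force: 30.0
```

Emit:
servo_tool --pt "0 0 0 0 0 -0.5 10" --pt "0 0 0 0 0 0 10" --pt "0 0 0 0 0 0 22" --pt "0 0 0 0 0 0 26" --pt "0 0 0 0 0 0 40" --pt "0 0 0 0 0 0 60" --pt "0 0 0 0 0 0 60" --pt "0 0 0 0 0 0 60" --pt "0 0 0 0 0 0 60" --pt "0 0 0 0 0 0 60"

```text
clock: 29.27
position: [0.5198, 0.3099, 0.2167]
orientation: [180.0, 0.0, 83.3]
ft_force: [0.4, -0.6, 0.1]
width: 0.0598
grip_force: 0.0
```

Emit:
servo_tool --pt "0 0 0 0 0 5 60" --pt "0 0 0 0 0 10 60" --pt "0 0 0 0 0 20 60" --pt "0 0 0 0 0 25 60" --pt "0 0 0 0 0 25 60" --pt "0 0 0 0 0 25 60" --pt "0 0 0 0 -30 10 60" --pt "0 0 0 -20 -30 0 60" --pt "0 0 0 -20 -30 0 60" --pt "0 0 0 0 0 0 60" --pt "0 0 0 0 0 0 60" --pt "0 0 0 0 0 0 60" --pt "0 0 0 0 0 0 60"

```text
clock: 30.35
position: [0.4802, 0.221, 0.3373]
orientation: [180.0, -0.1, 83.4]
ft_force: [-0.1, 0.3, -0.9]
width: 0.0601
grip_force: 0.0
```

```bash
python3 - <<'E'
from h import *
S=robot.observe();print(S['clock'],S['position'],S['width'])
snap('side','side7.png');snap('scene','scene7.png')
D=cv2.imread('pics/side7.png');C=cv2.imread('pics/scene7.png')
c=lambda I,u,v:cv2.resize(I[v-60:v+60,u-40:u+40],None,fx=4.8,fy=4.8,interpolation=2)
u1=proj('side',[.52,.31,.17]).astype(int);u2=proj('scene',[.56,-.288,.03]).astype(int)
cv2.imwrite('pics/c7.png',np.hstack([c(D,*u1),c(C,*u2)]))
E
```

```text
30.35 [0.48020697 0.22103983 0.3372672 ] 0.06005945665624521
```

View pics/c7.png

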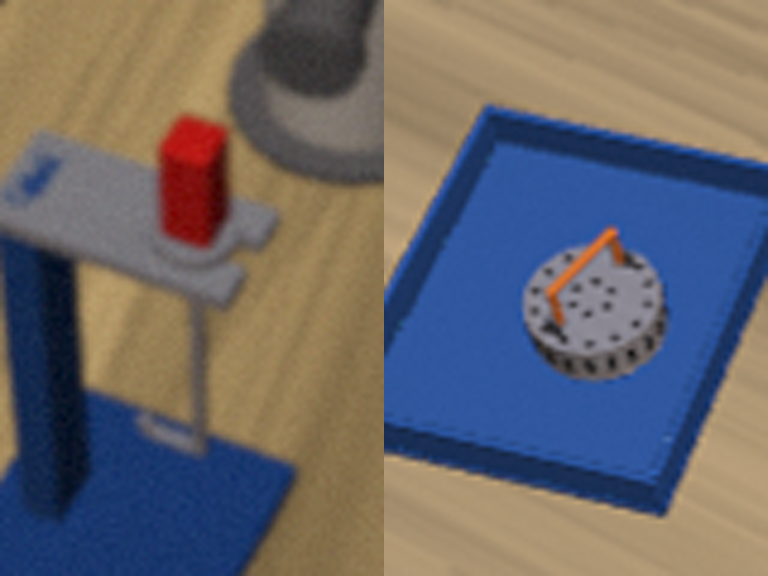

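The hook hangs upright on its collar in the fork, and the strainer stands flat near the middle of the tray.

```bash
python3 -c "
from plant import sign_off;print(sign_off())"
```

```text
the job is handed in; nothing more can be done
None
```

The job is handed in at about 30 s: the last camera pictures show the strainer standing upright near the middle of the wash tray, unhooked, and the hook hanging back in its stand; `sign_off` returned no verdict.

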